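Set the jar press on a glued spice jar

ROBOT

A 6-joint arm with a two-finger parallel gripper is mounted at the origin on a cart in front of the work surface, level with it; the furniture and walls round the work are solid. World frame = base frame: x ahead of the robot, y to its left, z up, the work surface at z = 0. Lengths are in m, angles in rad, forces in N, time in s.
With the tool pointing down it reaches from about 0.4 to 0.825 m from the base axis. Payload 7 kg.
Tool frame: the origin (TCP) lies between the finger pads; the fingertips stand 8 mm ahead of it and the grasp point (between the pads) lies 11 mm behind it (arm.finger_overhang is the distance from the TCP to the fingertips, in m); z points along the fingers, y is the line along which they close (so a half turn about z gives the same grasp; the last joint's range is limited). The gripper opens to 88 mm and grips with 3 to 60 N. Pads are 19 mm wide; open, the fingers measure 130 mm over their backs; the gripper's body (78 mm by 193 mm) begins 47 mm behind the grasp point.
Start: joints at [-0.979, 0.359, 0.012, 0, -1.224, -0.288], TCP at [0.202, -0.644, 0.235] pointing down, gripper open.
Joint ranges: [-3.07, 3.07], [-1.43, 2.12], [-1.02, 1.25], [-3.03, 1.67], [-3.05, -0], [-3.03, 3.03]. Speed limits (rad/s): [2.39, 2.39, 3.01, 3.14, 3.14, 3.14].

INTERFACE

Orientations are given as [roll, pitch, yaw] about the fixed x, y, z axes, in that order (R = Rz(yaw) Ry(pitch) Rx(roll)).
In Python, from station import arm gives the robot as it stands.
- The arm moves only by the tool move_arm, never from a script. Its argument "rows" is text: rows parted by semicolons, each of 7 numbers parted by spaces: the turn, a rotation vector about the tool's x, y, z in degrees, then the shift along the tool's x, y, z in m, then the finger opening in m, from 0 to 0.0876. A call has 1 to 8 rows; each row shifts and turns the commanded pose from where the row before left it, along the tool's axes as they then stand; what a row does not reach is not made up. A row lasts 1/8 s, in which the tool goes at most 62.5 mm and 10.7 degrees, less where a joint would pass 70% of its speed; a pose out of reach is approached as far as the arm can. A call is refused whole if a number of a shift passes 0.0625 or a number of a turn 10.7, either way. A call with a gripper value outside its range is refused whole. The fingers move at their own pace and stop on an object; "squeeze" is the grip in N (left out, the last holds). Time passes only in rows, so rows that do not move let the fingers close. It gives the time, the measured TCP pose, the force, the opening and the grip force at its end, in the units of the state.
- arm.get_state(): the state, without advancing time (a new reading comes with each control period).
- arm.grab_frame(name): name is "side" or "top"; returns (picture, depth): 384x512x3 uint8, blue, green, red; 384x512 float32, m along the optical axis (not along the pixel's ray), 0 where there is no reading.
- arm.camera_model(name): a dict with "mtx" (3x3 intrinsics, pixels), "camera_from_world" (4x4, takes a point from world to camera coordinates). Camera axes: x right, y down, z forward; pixel columns grow to the right and rows downward; lengths in m; the calibration is good to about 2 mm. A picture is of the moment at which its call begins. camera_model takes no time and is no camera call.
- arm.job_done(): hands the job in; it is judged then, once.
The state is a dict: "t": time; "q": joint angles; "qd": joint speeds; "joint_efforts": joint torques, N m; "eef_pos": TCP position; "ee_rot": TCP orientation; "force": force on the tool from outside, world axes, zero at the start; "moment": the same for the moment, N m; "width": finger opening in m; "gripper_force": force on a finger pad.
Only numpy, scipy, OpenCV 4.12 (cv2) and the standard library are available. Lean on these libraries where they do the work, as an engineer would, in place of code of your own. Each camera call takes 0.05 s, during which the arm holds its last target. There are 200 camera calls.

TASK

The lid of the white-capped spice jar has just been glued and must set under light pressure: stand the jar upright on the round cork pad of the press's swing tray while the tray is still swung out, and let go. Then push the tray round the column until it meets its stop with the jar under the foot, press the stop's black knob down until the sprung foot rests on the lid with its spring pressed in a few millimetres, and only then swing the red clamp lever round to its locked end. Leave the tumbler, the salt shaker and the mug standing where they are, and do not crush or slam the jar.

Things in the scene. Friction and masses are not known exactly. Their poses are not given: they have to be found in the camera images.
- jar_mid (a point): Spice jar with a white lid and a white and green label, round, 47 mm in diameter, 98 mm tall, about 0.1 kg, standing upright in the low black drip tray (floor 4 mm above the worktop, rim 22 mm high) among other things. This point is on its axis half-way up, 49 mm above its foot; z points up the jar. It may be gripped across at any heading.
- tray_pad (a point): Centre of the top of the round black-rimmed cork pad (58 mm in diameter, flat, about 28 mm above the worktop) on the pale wooden swing tray: a flat bar 64 mm wide and 10 mm thick, lying 17 to 27 mm above the worktop, which turns about the press's column. The pad is 105 mm from the column's axis. y points along the tray away from the column, z up. The jar belongs centred here (within 12 mm).
- tray_post (a point): Middle of the black upright push post on the swing tray's free end: 18 mm in diameter, from 27 to 85 mm above the worktop, 185 mm from the column's axis on the line through the pad centre. This point is 56 mm above the worktop. Pushing it (about 0.6 N) turns the tray.
- press: The jar press, fixed to the worktop. Origin: on the worktop, on the vertical axis of the foot. The steel column, 26 mm in diameter and 286 mm tall, stands at x = 0, y = -105 mm in its frame; the white base plate reaches from -55 to 55 mm in x and from -145 to 45 mm in y, 12 mm high. x points away from the robot, roughly. A wall shelf hangs 0.59 m above the worktop behind it, front edge at world x = 0.77 m.
- tray (a joint): Turn of the swing tray about the column, rad: 0 = home against the stop peg with the pad exactly under the foot (tray along the press's +y), positive = swung out, anticlockwise from above (towards the press's -x); limit 1.45. Friction keeps it where it is left.
- stop (a joint): How far the stop (sleeve, arm, knob, foot and clamp lever together) has been lowered on the column, m: 0 = top, where the unloaded foot's underside is 200 mm above the worktop; limit 0.095. It moves down with a push of about 3 N on the knob and stays where it is left by friction (it holds up to about 7 N from below).
- foot (a joint): How far the sprung foot is pushed up into the stop's arm, m: 0 = hanging free, limit 0.014; spring about 0.4 N per mm. Between 0.001 and 0.009 counts as resting on the lid.
- clamp (a joint): Turn of the red clamp lever, rad: 0 = open, lever pointing along the press's -y; 1.4 = locked end, lever pointing almost along the press's -x (clockwise from above). Above 1.15 counts as locked. Turns with about 1.5 N at the knob and stays where it is left.
- stop_knob (a point): Centre of the flat top of the black knob on the stop's arm, straight above the foot: 32 mm in diameter, 28 mm tall. It is 300 mm above the worktop when the stop is at the top and comes down with it; x and y stay fixed.
- foot_tip (a point): Centre of the underside of the stop's rubber foot (34 mm in diameter). The stop's arm, 24 mm wide and 22 mm thick, runs from the column to the foot's axis and 13 mm past it, its mid-height 50 mm above the unloaded foot's underside.
- clamp_knob (a point): Point on the axis of the red upright knob at the clamp lever's end, 18 mm in diameter, 42 mm tall; its top is 20 mm above this point. 65 mm from the lever's pivot. The lever below the knob is 8 mm thick, its top 14 mm under this point. It comes down with the stop.
- clamp_pivot (a point): Axis of the clamp lever's pivot, at the height of the point of the lever's knob; 143 mm from the foot's axis along the press's -y.
- glass_mid (a point): Ribbed clear greenish tumbler standing upside down in the drip tray, 69 mm in diameter, 104 mm tall; point on its axis half-way up. Leave it alone.
- shaker_mid (a point): Salt shaker with a grey cap in the drip tray, 44 mm in diameter, 90 mm tall; point on its axis half-way up. Leave it alone.
- mug_mid (a point): Teal mug standing upside down on the worktop beside the press, 89 mm in diameter, 91 mm tall, with a handle that reaches 80 mm from the axis along its -y; point on the axis of its body, half-way up. Leave it alone.
- tray_glass_5: Another tumbler like it, fixed in the drip tray, 69 mm in diameter, 104 mm tall; origin under its centre.
- mug_6: Cream mug fixed at the back of the drip tray, 71 mm in diameter, 85 mm tall, with a handle; origin under its middle.
Not all that is in view belongs to the job. Leave any blue look-alike of the part that bears jar_mid alone.

How it is judged:
On the way, in this order (a step that is already met when the one before it is completed fails the run):
1. the jar stands released on the pad of the swung-out tray (horizontal distance between jar_mid and tray_pad below 0.012 m and z of jar_mid in the frame of tray_pad between 0.044 and 0.053 m and angle between jar_mid's own z axis and vertical below 0.08 rad and value of joint tray above 0.7 rad and contact force between the fingers and jar below 0.1 N), for 0.2 s.
2. the tray is home with the jar still upright on its pad (horizontal distance between jar_mid and tray_pad below 0.012 m and z of jar_mid in the frame of tray_pad between 0.044 and 0.053 m and angle between jar_mid's own z axis and vertical below 0.08 rad and value of joint tray below 0.06 rad), for 0.2 s.
3. the foot rests on the lid, its spring pressed in 1 to 9 mm, with the clamp still open (all of step 2 and value of joint foot between 0.001 and 0.009 m and value of joint clamp below 0.7 rad), for 0.2 s.
4. the clamp lever is locked (value of joint clamp above 1.15 rad and value of joint foot between 0.001 and 0.009 m), for 0.2 s.
At the end, for the whole second after the job is handed in: The jar stands upright and at rest on the cork pad (axis within 12 mm of the pad's centre), the tray is home (within 0.06 rad of its stop), the foot rests on the lid with its spring pressed in between 1 and 9 mm, and the clamp lever is locked (beyond 1.15 rad) (all of step 2 and all of step 4 and contact force between foot and jar above 0.2 N and linear speed of jar below 0.02 m/s); the robot touches nothing.
It fails at once if the tumbler is pushed more than 25 mm or tipped (distance of glass_mid from where it was at the start of the episode above 0.025 m or angle between glass_mid's own z axis and vertical above 0.35 rad).
It fails at once if the salt shaker is pushed more than 25 mm or tipped (distance of shaker_mid from where it was at the start of the episode above 0.025 m or angle between shaker_mid's own z axis and vertical above 0.35 rad).
It fails at once if the mug is pushed more than 25 mm or tipped (distance of mug_mid from where it was at the start of the episode above 0.025 m or angle between mug_mid's own z axis and vertical above 0.35 rad).
It fails at once if the jar is tipped over (angle between jar_mid's own z axis and vertical above 0.6 rad).
It fails at once if the foot presses the jar with more than 25 N, or the jar is slammed on the tray with more than 35 N (contact force between foot and jar above 25 N or contact force between jar and tray above 35 N).
It also fails if it takes over 72 s, if anything falls off the work surface, if the arm or the gripper's body presses on something with over 40 N, if the wrist force passes 120 N, or if a joint passes its speed limit or range.

## Working session

There is one attempt and no reset: what is moved stays moved. The work goes in short steps, Python scripts to look and compute and a tool call to move; the robot and the scene stay as the last step left them, time stands still between calls to the robot, and variables do not carry over. Pictures are saved under pics/ and viewed, at most 10 in all, crops included, and the job is handed in when it is done.

Besides the shell and the picture viewer there is one more tool, called after ">>>" by a JSON object that holds its "name" and its "arguments", one argument or row to a line. move_arm: Moves the arm, as the interface text tells. Its arguments: {"type":"object","properties":{"rows":{"type":"string"},"squeeze":{"type":"number"}},"required":["rows"]}

```bash
mkdir -p pics
cat > h.py <<'E'
from station import arm
import numpy as np, cv2
def snap(n):
    p,d=arm.grab_frame(n); np.savez('%s.npz'%n,p=p,d=d); return p,d
def load(n):
    z=np.load('%s.npz'%n); return z['p'],z['d']
def cloud(n,d):
    m=arm.camera_model(n);K=m['mtx'];T=np.linalg.inv(m['camera_from_world'])
    v,u=np.mgrid[:d.shape[0],:d.shape[1]]
    P=np.stack([(u-K[0][2])/K[0][0]*d,(v-K[1][2])/K[1][1]*d,d],-1)
    W=P@T[:3,:3].T+T[:3,3]; W[d==0]=np.nan; return W
E
python3 - <<'E'
from h import *
for n in('side','top'):
    p,d=snap(n); cv2.imwrite(f'pics/{n}0.png',cv2.resize(p,(800,600)))
    m=arm.camera_model(n); T=np.linalg.inv(m['camera_from_world']); print(n,T[:3,3].round(3),T[:3,2].round(2))
s=arm.get_state(); print(s['t'],s['eef_pos'],s['ee_rot'])
E
```

```text
side [0.13  1.059 0.867] [ 0.36 -0.73 -0.58]
top [0.412 0.227 1.757] [ 0.1   0.   -0.99]
0.1 [ 0.20175752 -0.64372661  0.23374015] [ 3.14017411e+00 -1.49727196e-04 -2.83791996e+00]
```

View pics/side0.png

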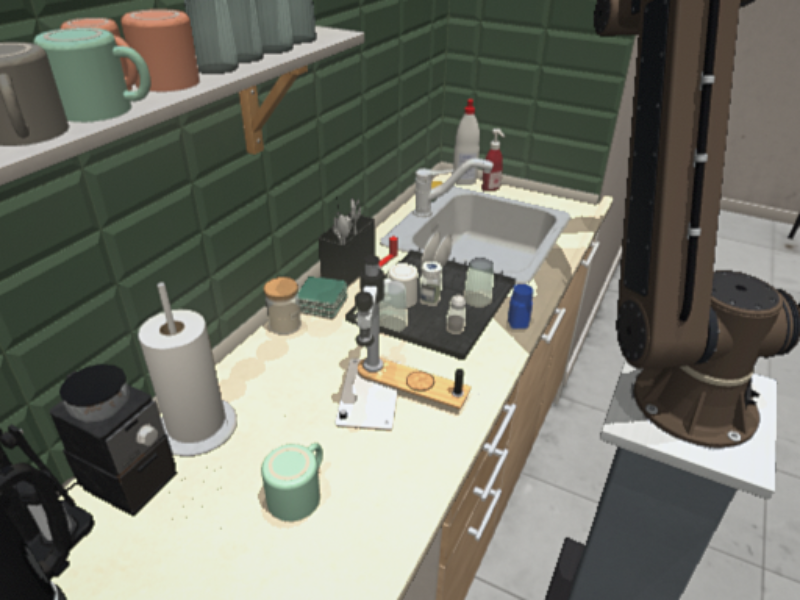

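View pics/top0.png

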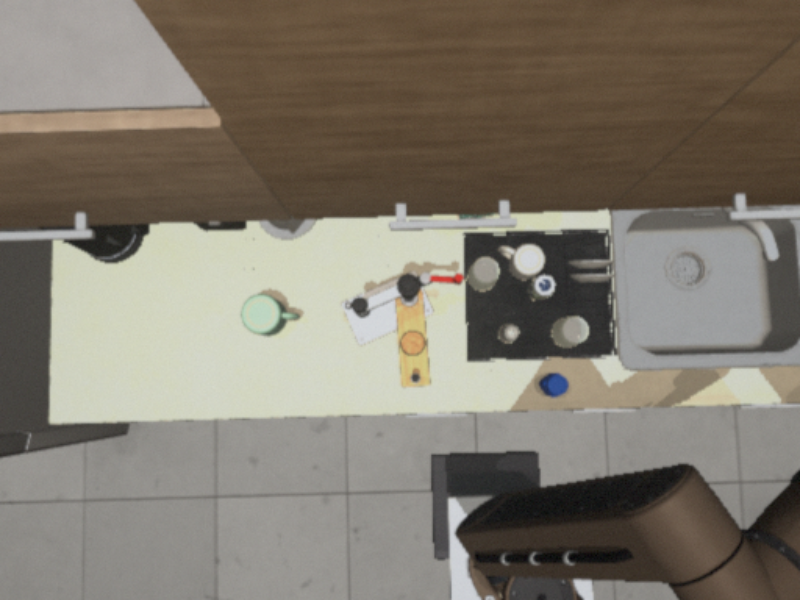

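Run:
```python
from h import *
p,d=load('top')
c=p[140:260,210:405]; a=cv2.resize(c,None,fx=4,fy=4,interpolation=cv2.INTER_CUBIC)
cv2.imwrite('pics/t1.png',a)
p2,d2=load('side')
cv2.imwrite('pics/s1.png',cv2.resize(p2[145:285,205:345],None,fx=4.2,fy=4.2,interpolation=cv2.INTER_CUBIC))
W=cloud('top',d)
def at(u,v,r=1): return np.nanmedian(W[v-r:v+r+1,u-r:u+r+1].reshape(-1,3),0).round(3)
for nm,u,v in [('jar',543,287),('shaker',509,332),('glass',483,273),('glass2',571,331),('creammug',526,262),('pad',412,343),('post',415,377),('knob',360,305),('coltop',408,286),('redknob',460,279),('mug',262,314),('blue',554,385)]:
    print(nm,at(round(u*.64),round(v*.64)))
```

```text
jar [ 0.61  -0.064  0.101]
shaker [0.516 0.015 0.092]
glass [0.644 0.069 0.108]
glass2 [ 0.512 -0.116  0.108]
creammug [ 0.668 -0.031  0.088]
pad [0.498 0.227 0.029]
post [0.423 0.223 0.085]
knob [0.565 0.329 0.277]
coltop [0.599 0.233 0.285]
redknob [0.609 0.132 0.277]
mug [0.57  0.556 0.091]
blue [ 0.398 -0.079  0.098]
```

View pics/t1.png

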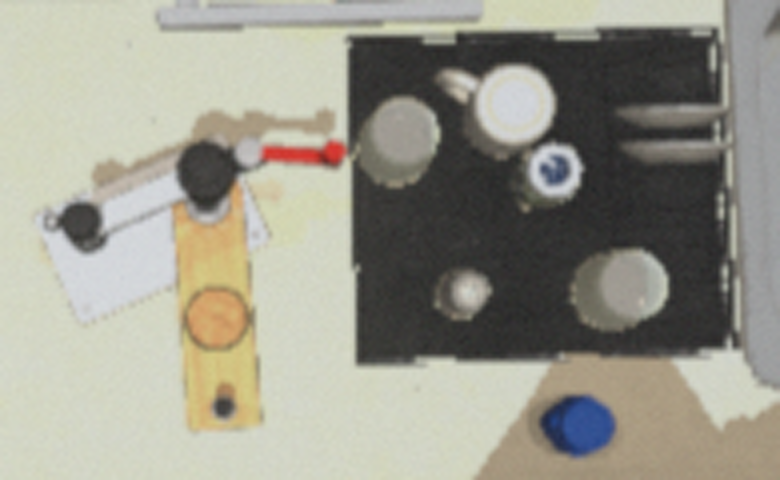

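View pics/s1.png

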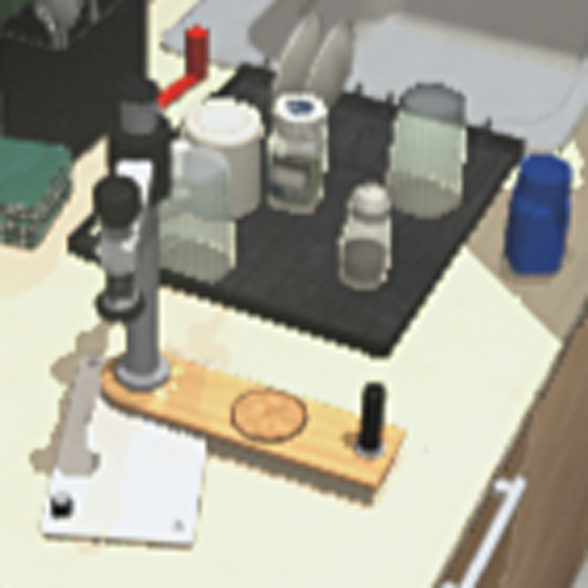

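Run:
```python
from h import *
p,d=load('top'); W=cloud('top',d).reshape(-1,3); hsv=cv2.cvtColor(p,cv2.COLOR_BGR2HSV).reshape(-1,3)
def reg(nm,c,r,z0,z1,mask=True):
    m=(np.hypot(W[:,0]-c[0],W[:,1]-c[1])<r)&(W[:,2]>z0)&(W[:,2]<z1)&mask
    q=W[m]; 
    if not len(q): print(nm,'none'); return
    (cx,cy),rr=cv2.minEnclosingCircle(q[:,:2].astype(np.float32))
    print(nm,len(q),'mean',q.mean(0).round(4),'mec',round(cx,4),round(cy,4),round(rr,4),'zmax',np.percentile(q[:,2],[5,50,98]).round(3))
red=((hsv[:,0]<8)|(hsv[:,0]>172))&(hsv[:,1]>150)
orange=(hsv[:,0]>8)&(hsv[:,0]<16)&(hsv[:,1]>130)
reg('jar',(.61,-.064),.035,.085,.12)
reg('knob',(.565,.329),.03,.285,.32)
reg('knob lo',(.565,.329),.03,.26,.29)
reg('coltop',(.6,.233),.03,.27,.30)
reg('post',(.423,.223),.02,.06,.1)
reg('redhi',(.609,.132),.03,.29,.33,red); reg('redknob',(.609,.132),.025,.25,.33)
reg('redall',(.609,.15),.08,.2,.34,red)
reg('padorange',(.498,.227),.045,.02,.04,orange)
reg('cream',(.67,-.03),.05,.075,.1); reg('plates',(.63,-.14),.05,.03,.3)
reg('glass',(.644,.069),.045,.09,.12); reg('shaker',(.516,.015),.03,.07,.1)
q=W[(abs(W[:,0]-.62)<.06)&(W[:,1]>-.2)&(W[:,1]<-.095)&(W[:,2]>.03)]
print(q[np.argsort(q[:,1])[::-1][:40:4]].round(3), q[:,2].max())
ps,ds=load('side'); Ws=cloud('side',ds); 
for nm,u,v in [('jarlid',297,103),('knobtop',118,192),('redtop',197,32),('post',373,387),('pad',268,414)]:
    print(nm,Ws[145+round(v/4.2),205+round(u/4.2)].round(3))
```

```text
jar 149 mean [ 0.6137 -0.0649  0.1001] mec 0.615 -0.0658 0.0242 zmax [0.091 0.1   0.108]
knob none
knob lo 84 mean [0.5645 0.3299 0.2758] mec 0.5652 0.3304 0.016 zmax [0.269 0.276 0.284]
coltop 68 mean [0.6046 0.2331 0.2851] mec 0.6047 0.2331 0.0139 zmax [0.28  0.285 0.293]
post 21 mean [0.4203 0.2228 0.0826] mec 0.4149 0.2211 0.0056 zmax [0.074 0.084 0.09 ]
redhi none
redknob 30 mean [0.6118 0.1335 0.2746] mec 0.6135 0.1325 0.0094 zmax [0.264 0.276 0.286]
redall 61 mean [0.6158 0.1555 0.254 ] mec 0.6167 0.1571 0.0291 zmax [0.24  0.246 0.284]
padorange 3 mean [0.4983 0.2226 0.0276] mec 0.4982 0.2238 0.008 zmax [0.024 0.027 0.032]
cream 339 mean [ 0.6742 -0.035   0.0872] mec 0.6691 -0.0299 0.0485 zmax [0.079 0.087 0.097]
plates 192 mean [ 0.6396 -0.1569  0.0947] mec 0.6277 -0.1479 0.0445 zmax [0.039 0.102 0.123]
glass 235 mean [0.6504 0.0626 0.1061] mec 0.6503 0.0624 0.0301 zmax [0.098 0.106 0.115]
shaker 82 mean [0.5143 0.0103 0.087 ] mec 0.5147 0.0086 0.0176 zmax [0.075 0.088 0.097]
[[ 0.621 -0.095  0.815]
 [ 0.622 -0.095  1.119]
 [ 0.621 -0.095  1.095]
 [ 0.622 -0.095  1.098]
 [ 0.622 -0.095  1.043]
 [ 0.621 -0.095  1.002]
 [ 0.622 -0.095  1.076]
 [ 0.622 -0.096  0.952]
 [ 0.622 -0.096  1.137]
 [ 0.622 -0.096  1.066]] 1.1499949803861753
jarlid [ 0.617 -0.067  0.101]
knobtop [0.559 0.341 0.278]
redtop [0.61  0.14  0.278]
post [0.421 0.224 0.085]
pad [0.498 0.231 0.029]
```

Run:
```python
from h import *
j=np.array([.614,-.065])
Ws=[]
for n in('top','side'):
    p,d=load(n); Ws.append(cloud(n,d).reshape(-1,3))
for n,W in zip(('top','side'),Ws):
    print(n)
    for h in (80,85,90,95,100,105):
        a=np.array([np.cos(np.radians(h)),np.sin(np.radians(h))]); b=np.array([-a[1],a[0]])
        q=W[(W[:,2]>.05)&(W[:,2]<.2)]; r=q[:,:2]-j; s=r@a; t=r@b
        out=[h]
        for sg in(1,-1):
            m=(sg*s>.028)&(sg*s<.055)&(abs(t)<.012); m2=(sg*s>.025)&(sg*s<.06)&(abs(t)<.02)
            out+=[int(m.sum()),int(m2.sum())]
        m=(abs(s)<.1)&(abs(t)<.042)&(np.hypot(*r.T)>.03)
        out+=[np.percentile(q[m][:,2],99).round(3)]; print(out)
```

```text
top
[80, 0, 1, 0, 0, np.float64(0.123)]
[85, 0, 0, 0, 0, np.float64(0.123)]
[90, 0, 0, 0, 0, np.float64(0.123)]
[95, 0, 0, 0, 0, np.float64(0.123)]
[100, 0, 0, 0, 0, np.float64(0.123)]
[105, 0, 0, 0, 0, np.float64(0.123)]
side
[80, 4, 31, 0, 0, np.float64(0.121)]
[85, 2, 21, 0, 0, np.float64(0.121)]
[90, 1, 21, 0, 1, np.float64(0.121)]
[95, 0, 23, 0, 2, np.float64(0.119)]
[100, 1, 28, 0, 2, np.float64(0.118)]
[105, 1, 27, 0, 2, np.float64(0.118)]
```

```bash
cat >> h.py <<'E'
from scipy.spatial.transform import Rotation as R, Slerp
def plan(way,w,start=None):
    """way: list of (pos, yaw_deg, rows). prints rows"""
    s=arm.get_state(); p=np.array(s['eef_pos']); r=R.from_euler('xyz',s['ee_rot'])
    out=[]
    for q,yaw,n in way:
        q=np.array(q); g=R.from_euler('xyz',[np.pi,0,np.radians(yaw)])
        dr=(r.inv()*g).as_rotvec(degrees=True); 
        cp,cr=p,r
        for k in range(1,n+1):
            tp=p+(q-p)*k/n; step=cr.inv()
            sh=step.apply(tp-cp).round(4); tr=(dr/n).round(2)
            # shift assumed along axes before the turn
            out.append(' '.join('%g'%v for v in [*tr,*sh,w])); 
            cp=cp+cr.apply(sh); cr=cr*R.from_rotvec(tr,degrees=True)
        p,r=cp,cr
    for i in range(0,len(out),8): print('; '.join(out[i:i+8]))
    print('end',p.round(4),r.as_euler('xyz',degrees=True).round(2))
def st():
    s=arm.get_state(); print(s['t'],np.round(s['eef_pos'],4),np.degrees(s['ee_rot']).round(2),np.round(s['q'],2),np.round(s['force'],1),s['width'],s['gripper_force'])
E
python3 - <<'E'
from h import *
plan([((.30,-.46,.30),-168,5),((.614,-.065,.30),-172,11)],.066)
E
```

```text
0.02 -0 1.08 -0.0297 0.0292 -0.0132 0.066; 0.02 -0 1.08 -0.0292 0.0298 -0.0132 0.066; 0.02 -0 1.08 -0.0286 0.0303 -0.0133 0.066; 0.02 -0 1.08 -0.0281 0.0308 -0.0132 0.066; 0.02 -0 1.08 -0.0274 0.0313 -0.0133 0.066; -0 -0 0.36 -0.0354 0.0292 -0 0.066; -0 -0 0.36 -0.0352 0.0294 -0 0.066; -0 -0 0.36 -0.035 0.0296 -0 0.066
-0 -0 0.36 -0.0348 0.0299 -0.0001 0.066; -0 -0 0.36 -0.0347 0.0301 0 0.066; -0 -0 0.36 -0.0344 0.0303 0 0.066; -0 -0 0.36 -0.0343 0.0305 -0 0.066; -0 -0 0.36 -0.0341 0.0307 -0 0.066; -0 -0 0.36 -0.0339 0.0309 -0 0.066; -0 -0 0.36 -0.0336 0.0312 -0.0001 0.066; -0 -0 0.36 -0.0335 0.0313 0 0.066
end [ 0.614 -0.065  0.3  ] [-1.7998e+02 -1.0000e-02 -1.7196e+02]
```

>>> {"name": "move_arm", "arguments": {
  "rows": "0 0 1.08 -0.0297 0.0292 -0.0132 0.066; 0 0 1.08 -0.0292 0.0298 -0.0132 0.066; 0 0 1.08 -0.0286 0.0303 -0.0133 0.066; 0 0 1.08 -0.0281 0.0308 -0.0132 0.066; 0 0 1.08 -0.0274 0.0313 -0.0133 0.066; 0 0 0.36 -0.0354 0.0292 0 0.066; 0 0 0.36 -0.0352 0.0294 0 0.066; 0 0 0.36 -0.035 0.0296 0 0.066"
}}

```text
t: 1.1
eef_pos: [0.3862, -0.3513, 0.3006]
ee_rot: [3.141, -0.0, -2.951]
force: [0.4, -0.5, -0.4]
width: 0.066
gripper_force: 0.0
```

>>> {"name": "move_arm", "arguments": {
  "rows": "0 0 0.36 -0.0348 0.0299 0 0.066; 0 0 0.36 -0.0347 0.0301 0 0.066; 0 0 0.36 -0.0344 0.0303 0 0.066; 0 0 0.36 -0.0343 0.0305 0 0.066; 0 0 0.36 -0.0341 0.0307 0 0.066; 0 0 0.36 -0.0339 0.0309 0 0.066; 0 0 0.36 -0.0336 0.0312 0 0.066; 0 0 0.36 -0.0335 0.0313 0 0.066"
}}

```text
t: 2.1
eef_pos: [0.6146, -0.064, 0.3004]
ee_rot: [3.141, -0.001, -3.001]
force: [0.2, -0.8, 0.7]
width: 0.0661
gripper_force: 0.0
```

Run:
```python
from h import *
st()
plan([((.614,-.065,.075),-172,8)],.066)
```

```text
2.1 [ 0.6146 -0.064   0.3004] [ 1.7999e+02 -3.0000e-02 -1.7196e+02] [ 0.21  0.23 -0.02 -0.   -1.32 -1.64] [ 0.2 -0.8  0.7] 0.06612805347167369 0.0
0 -0 0 0.0001 -0.0001 0.0282 0.066; 0 -0 0 0.0001 -0.0001 0.0282 0.066; 0 -0 0 0 -0.0002 0.0281 0.066; 0 -0 0 0.0001 -0.0001 0.0282 0.066; 0 -0 0 0.0001 -0.0001 0.0282 0.066; 0 -0 0 0.0001 -0.0001 0.0282 0.066; 0 -0 0 0.0001 -0.0002 0.0282 0.066; 0 -0 0 0 -0.0001 0.0281 0.066
end [ 0.614 -0.065  0.075] [ 1.7999e+02 -3.0000e-02 -1.7196e+02]
```

>>> {"name": "move_arm", "arguments": {
  "rows": "0 0 0 0 0 0.04 0.066; 0 0 0 0 0 0.04 0.066; 0 0 0 0 0 0.04 0.066; 0 0 0 0 -0.001 0.03 0.066; 0 0 0 0 0 0.025 0.066; 0 0 0 0 0 0.02 0.066; 0 0 0 0 0 0.015 0.066; 0 0 0 0 0 0.015 0.066"
}}

```text
t: 3.1
eef_pos: [0.6143, -0.0663, 0.0751]
ee_rot: [-3.142, 0.0, -3.001]
force: [-0.7, 0.4, 0.2]
width: 0.066
gripper_force: 0.0
```

>>> {"name": "move_arm", "arguments": {
  "rows": "0 0 0 0 0 0 0.055; 0 0 0 0 0 0 0.04; 0 0 0 0 0 0 0.03; 0 0 0 0 0 0 0.03; 0 0 0 0 0 0 0.03; 0 0 0 0 0 0 0.03",
  "squeeze": 10
}}

```text
t: 3.85
eef_pos: [0.6147, -0.0662, 0.0764]
ee_rot: [-3.141, 0.001, -3.001]
force: [-0.9, 0.7, 5.6]
width: 0.0463
gripper_force: 10.0
```

>>> {"name": "move_arm", "arguments": {
  "rows": "0 0 0 0 0 -0.01 0.03; 0 0 0 0 0 -0.02 0.03; 0 0 0 0 0 -0.03 0.03; 0 0 0 0 0 -0.04 0.03; 0 0 0 0 0 -0.04 0.03; 0 0 0 0 0 0 0.03",
  "squeeze": 15
}}

```text
t: 4.6
eef_pos: [0.6158, -0.0663, 0.2199]
ee_rot: [-3.141, 0.006, -3.001]
force: [0.2, -0.1, -1.8]
width: 0.0454
gripper_force: 15.0
```

Run:
```python
from h import *
st()
p,d=snap('side'); m=arm.camera_model('side')
c=m['camera_from_world']@np.array([.614,-.066,.2,1]); u=m['mtx']@c[:3]; u=(u[:2]/u[2]).astype(int); print(u)
x0,y0=u[0]-60,max(0,u[1]-60)
cv2.imwrite('pics/s2.png',cv2.resize(p[y0:y0+120,x0:x0+120],None,fx=5,fy=5,interpolation=cv2.INTER_CUBIC))
```

```text
4.6 [ 0.6158 -0.0663  0.2199] [-179.98    0.36 -171.94] [ 0.21  0.27 -0.14  0.   -1.15 -1.64] [ 0.2 -0.1 -1.8] 0.04544834132954954 14.960590932896594
[277 146]
```

View pics/s2.png

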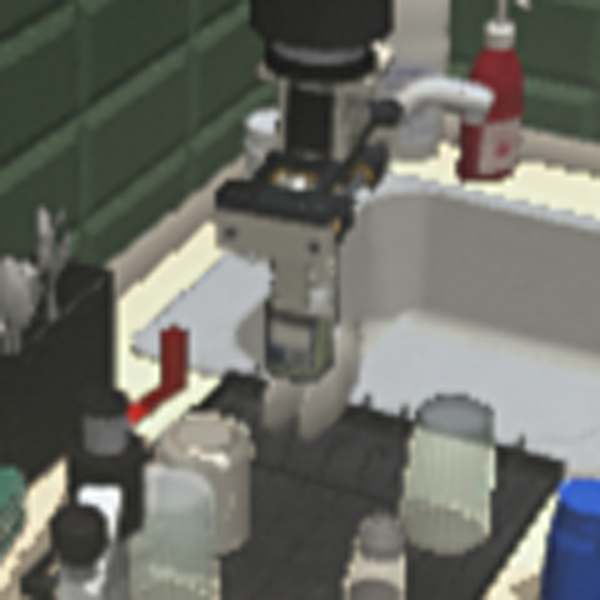

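Run:
```python
from h import *
plan([((.47,.02,.23),-172,7),((.500,.227,.20),-172,8),((.5,.227,.112),-172,6)],.03)
```

```text
0 0.02 0.01 0.0187 0.0151 -0.0018 0.03; 0 0.02 0.01 0.0188 0.0151 -0.0019 0.03; 0 0.02 0.01 0.0187 0.015 -0.0018 0.03; 0 0.02 0.01 0.0187 0.0151 -0.0018 0.03; 0 0.02 0.01 0.0188 0.0151 -0.0018 0.03; 0 0.02 0.01 0.0187 0.015 -0.0018 0.03; 0 0.02 0.01 0.0187 0.0151 -0.0018 0.03; 0 0 -0 -0.0073 0.0251 0.0038 0.03
0 0 -0 -0.0073 0.0251 0.0037 0.03; 0 0 -0 -0.0073 0.0251 0.0038 0.03; 0 0 -0 -0.0073 0.0251 0.0038 0.03; 0 0 -0 -0.0073 0.0251 0.0037 0.03; 0 0 -0 -0.0073 0.0251 0.0038 0.03; 0 0 -0 -0.0073 0.0251 0.0037 0.03; 0 0 -0 -0.0072 0.0251 0.0038 0.03; 0 0 -0.01 -0 -0 0.0147 0.03
0 0 -0.01 -0 -0 0.0146 0.03; 0 0 -0.01 -0 -0 0.0147 0.03; 0 0 -0.01 -0 -0 0.0147 0.03; 0 0 -0.01 -0 -0 0.0146 0.03; 0 0 -0.01 -0 -0 0.0147 0.03
end [0.5   0.227 0.112] [ 1.7998e+02  2.0000e-02 -1.7197e+02]
```

>>> {"name": "move_arm", "arguments": {
  "rows": "0 0 0 0.0187 0.0151 -0.0018 0.03; 0 0 0 0.0188 0.0151 -0.0019 0.03; 0 0 0 0.0187 0.015 -0.0018 0.03; 0 0 0 0.0187 0.0151 -0.0018 0.03; 0 0 0 0.0188 0.0151 -0.0018 0.03; 0 0 0 0.0187 0.015 -0.0018 0.03; 0 0 0 0.0187 0.0151 -0.0018 0.03"
}}

```text
t: 5.52
eef_pos: [0.468, 0.0199, 0.2273]
ee_rot: [-3.141, -0.003, -3.001]
force: [0.6, 0.1, -0.1]
width: 0.0457
gripper_force: 15.0
```

>>> {"name": "move_arm", "arguments": {
  "rows": "0 0 0 -0.0073 0.0251 0.0038 0.03; 0 0 0 -0.0073 0.0251 0.0037 0.03; 0 0 0 -0.0073 0.0251 0.0038 0.03; 0 0 0 -0.0073 0.0251 0.0038 0.03; 0 0 0 -0.0073 0.0251 0.0037 0.03; 0 0 0 -0.0073 0.0251 0.0038 0.03; 0 0 0 -0.0073 0.0251 0.0037 0.03; 0 0 0 -0.0072 0.0251 0.0038 0.03"
}}

```text
t: 6.52
eef_pos: [0.4993, 0.2283, 0.1979]
ee_rot: [-3.141, -0.0, -3.001]
force: [-0.3, -0.1, -1.4]
width: 0.0457
gripper_force: 15.0
```

>>> {"name": "move_arm", "arguments": {
  "rows": "0 0 0 0 0 0 0.03; 0 0 0 0 0 0 0.03; 0 0 0 0 0 0 0.03"
}}

```text
t: 6.9
eef_pos: [0.4992, 0.2265, 0.1985]
ee_rot: [3.142, 0.0, -3.002]
force: [0.3, -0.1, -1.1]
width: 0.0457
gripper_force: 15.0
```

Run:
```python
from h import *
st()
plan([((.5,.227,.11),-172,6)],.03)
ps,ds=snap('side'); W=cloud('side',ds).reshape(-1,3)
m=(np.hypot(W[:,0]-.5,W[:,1]-.227)<.032)&(W[:,2]>.1)&(W[:,2]<.16)
print(m.sum(),np.percentile(W[m][:,2],[0,1,3,10,50]).round(4))
```

```text
6.9 [0.4992 0.2265 0.1985] [ 1.8000e+02  1.0000e-02 -1.7197e+02] [ 0.78  0.18 -0.32  0.   -1.07 -2.21] [ 0.3 -0.1 -1.1] 0.045661731540150186 14.965412213859963
0 0 0 -0.0001 0.0001 0.0147 0.03; 0 0 0 -0.0002 0 0.0148 0.03; 0 0 0 -0.0001 0.0001 0.0147 0.03; 0 0 0 -0.0002 0.0001 0.0148 0.03; 0 0 0 -0.0001 0 0.0147 0.03; 0 0 0 -0.0002 0.0001 0.0148 0.03
end [0.5   0.227 0.11 ] [ 1.8000e+02  1.0000e-02 -1.7197e+02]
137 [0.1265 0.1288 0.1298 0.1324 0.145 ]
```

>>> {"name": "move_arm", "arguments": {
  "rows": "0 0 0 -0.0001 0.0001 0.02 0.03; 0 0 0 -0.0002 0 0.02 0.03; 0 0 0 -0.0001 0 0.02 0.03; 0 0 0 -0.0002 0 0.015 0.03; 0 0 0 0 0 0.01 0.03; 0 0 0 0 0 0.006 0.03; 0 0 0 0 0 0.002 0.03; 0 0 0 0 0 0.001 0.03"
}}

```text
t: 7.95
eef_pos: [0.5, 0.2272, 0.1047]
ee_rot: [3.141, 0.001, -3.001]
force: [0.6, 0.0, -0.5]
width: 0.0455
gripper_force: 15.0
```

>>> {"name": "move_arm", "arguments": {
  "rows": "0 0 0 0 0 0.0015 0.03; 0 0 0 0 0 0.0015 0.03; 0 0 0 0 0 0 0.03"
}}

```text
t: 8.32
eef_pos: [0.4997, 0.227, 0.1013]
ee_rot: [-3.142, -0.0, -3.001]
force: [-0.0, -0.6, -0.7]
width: 0.0458
gripper_force: 15.0
```

>>> {"name": "move_arm", "arguments": {
  "rows": "0 0 0 0 0 0.001 0.03; 0 0 0 0 0 0.001 0.03; 0 0 0 0 0 0 0.03"
}}

```text
t: 8.7
eef_pos: [0.5004, 0.2276, 0.1007]
ee_rot: [3.141, 0.002, -3.001]
force: [-3.6, 0.3, 8.4]
width: 0.0457
gripper_force: 15.0
```

>>> {"name": "move_arm", "arguments": {
  "rows": "0 0 0 0 0 -0.0007 0.03; 0 0 0 0 0 0 0.05; 0 0 0 0 0 0 0.06; 0 0 0 0 0 0 0.07; 0 0 0 0 0 0 0.07; 0 0 0 0 0 0 0.07"
}}

```text
t: 9.45
eef_pos: [0.4998, 0.227, 0.1]
ee_rot: [-3.142, -0.0, -3.001]
force: [-0.6, -0.0, -0.4]
width: 0.07
gripper_force: 0.0
```

>>> {"name": "move_arm", "arguments": {
  "rows": "0 0 0 0 0 -0.01 0.07; 0 0 0 0 0 -0.02 0.07; 0 0 0 0 0 -0.03 0.07; 0 0 0 0 0 -0.04 0.07; 0 0 0 0 0 -0.04 0.07"
}}

```text
t: 10.07
eef_pos: [0.4997, 0.2268, 0.2421]
ee_rot: [3.141, 0.0, -3.001]
force: [0.0, 0.1, -0.5]
width: 0.07
gripper_force: 0.0
```

Run:
```python
from h import *
st()
p,d=snap('side'); W=cloud('side',d)
cv2.imwrite('pics/s3.png',cv2.resize(p[160:280,200:340],None,fx=4.2,fy=4.2,interpolation=cv2.INTER_CUBIC))
w=W.reshape(-1,3); m=(np.hypot(w[:,0]-.5,w[:,1]-.227)<.04)&(w[:,2]>.122)&(w[:,2]<.14)
print(m.sum(),w[m].mean(0),cv2.minEnclosingCircle(w[m][:,:2].astype(np.float32)))
```

```text
10.075 [0.4997 0.2268 0.2421] [ 1.7999e+02  2.0000e-02 -1.7195e+02] [ 0.78  0.15 -0.26  0.   -1.17 -2.21] [ 0.   0.1 -0.5] 0.07000353878986619 0.0
130 [0.4989875  0.23216651 0.12688513] ((0.4996063709259033, 0.22813893854618073), 0.02538716048002243)
```

View pics/s3.png

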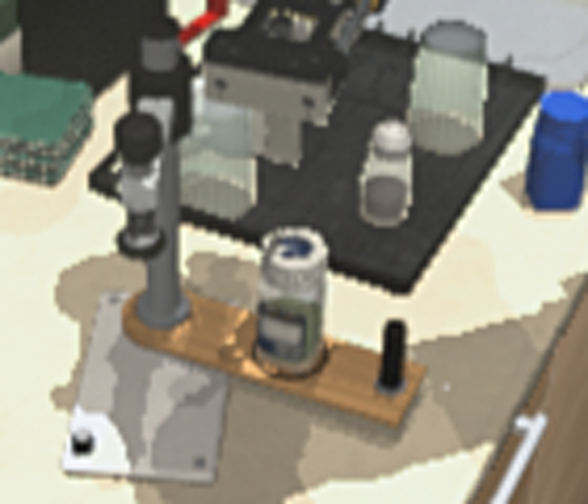

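```bash
cat >> h.py <<'E'
def plan2(way,w):
    """way: list of (x,y,z,yaw) per-row absolute targets, tool down"""
    s=arm.get_state(); p=np.array(s['eef_pos']); r=R.from_euler('xyz',s['ee_rot']); out=[]
    for x,y,z,yaw in way:
        g=R.from_euler('xyz',[np.pi,0,np.radians(yaw)])
        sh=r.inv().apply(np.array([x,y,z])-p).round(4); tr=(r.inv()*g).as_rotvec(degrees=True).round(2)
        p=p+r.apply(sh); r=r*R.from_rotvec(tr,degrees=True); out.append(' '.join('%g'%v for v in [*tr,*sh,w]))
    for i in range(0,len(out),8): print('; '.join(out[i:i+8]))
    print('end',p.round(4),r.as_euler('xyz',degrees=True).round(2))
E
python3 - <<'E'
from h import *
n=18
plan2([(.4997+(.423-.4997)*k/n,.2268+(.173-.2268)*k/n,.245,-172+175.2*k/n) for k in range(1,n+1)],0)
E
```

```text
0.13 0.47 -9.63 0.0071 -0.0032 0.003 0; -0 -0 -9.73 0.005 -0.0015 0 0; -0 -0 -9.74 0.0051 -0.0007 0 0; -0 -0 -9.73 0.0052 0.0002 0 0; -0 -0 -9.73 0.0051 0.0011 0 0; -0 -0 -9.74 0.0049 0.0019 0 0; -0 -0 -9.73 0.0044 0.0027 0 0; -0 -0 -9.73 0.0039 0.0034 0 0
-0 -0 -9.74 0.0033 0.0041 0 0; 0 -0 -9.73 0.0026 0.0045 0 0; 0 -0 -9.73 0.0017 0.0049 0 0; 0 -0 -9.74 0.0009 0.0051 0 0; 0 -0 -9.73 0 0.0053 0 0; 0 -0 -9.73 -0.0008 0.0051 0 0; 0 -0 -9.74 -0.0017 0.0049 0 0; 0 -0 -9.73 -0.0025 0.0046 0 0
0 -0 -9.73 -0.0033 0.004 0 0; 0 -0 -9.74 -0.0039 0.0035 0 0
end [0.423 0.173 0.245] [180.   -0.    3.2]
```

>>> {"name": "move_arm", "arguments": {
  "rows": "0 0 -9.63 0.005 -0.002 -0.003 0; 0 0 -9.73 0.005 -0.0015 0 0; 0 0 -9.74 0.0051 -0.0007 0 0; 0 0 -9.73 0.0052 0.0002 0 0; 0 0 -9.73 0.0051 0.0011 0 0; 0 0 -9.74 0.0049 0.0019 0 0; 0 0 -9.73 0.0044 0.0027 0 0; 0 0 -9.73 0.0039 0.0034 0 0"
}}

```text
t: 11.12
eef_pos: [0.4652, 0.2034, 0.2437]
ee_rot: [-3.141, 0.001, -1.638]
force: [-0.6, 0.7, 0.0]
width: 0.0011
gripper_force: 0.0
```

>>> {"name": "move_arm", "arguments": {
  "rows": "0 0 -9.74 0.0033 0.0041 0 0; 0 0 -9.73 0.0026 0.0045 0 0; 0 0 -9.73 0.0017 0.0049 0 0; 0 0 -9.74 0.0009 0.0051 0 0; 0 0 -9.73 0 0.0053 0 0; 0 0 -9.73 -0.0008 0.0051 0 0; 0 0 -9.74 -0.0017 0.0049 0 0; 0 0 -9.73 -0.0025 0.0046 0 0"
}}

```text
t: 12.12
eef_pos: [0.431, 0.1794, 0.2437]
ee_rot: [-3.141, -0.0, -0.279]
force: [0.1, -0.6, -0.1]
width: 0.0005
gripper_force: 0.0
```

>>> {"name": "move_arm", "arguments": {
  "rows": "0 0 -9.73 -0.0033 0.004 0 0; 0 0 -9.74 -0.0039 0.0035 0 0; 0 0 0 0 0 0 0; 0 0 0 0 0 0 0"
}}

```text
t: 12.62
eef_pos: [0.4227, 0.1737, 0.2434]
ee_rot: [-3.141, -0.001, 0.051]
force: [0.6, -0.0, -0.5]
width: 0.0001
gripper_force: 0.0
```

Run:
```python
from h import *
st()
n=7
s=arm.get_state()['eef_pos']
plan2([(s[0]+(.423-s[0])*k/n,s[1]+(.173-s[1])*k/n,s[2]+(.058-s[2])*k/n,3.2) for k in range(1,n+1)],0)
```

```text
12.625 [0.4227 0.1737 0.2434] [-1.7998e+02 -3.0000e-02  2.9400e+00] [ 0.82 -0.02 -0.43  0.   -1.16  0.8 ] [ 0.6 -0.  -0.5] 0.00013676268311246022 0.0
-0.02 -0.03 -0.26 0 0.0001 0.0265 0; -0 -0 -0 0 0.0001 0.0265 0; -0 -0 -0 0.0001 0.0001 0.0265 0; -0 -0 -0 0 0.0001 0.0265 0; -0 -0 -0 0 0.0001 0.0264 0; -0 -0 -0 0.0001 0.0001 0.0265 0; -0 -0 -0 0 0.0001 0.0265 0
end [0.423 0.173 0.058] [-180.    -0.     3.2]
```

>>> {"name": "move_arm", "arguments": {
  "rows": "0 0 0 0 0.0001 0.0265 0; 0 0 0 0 0.0001 0.0265 0; 0 0 0 0 0.0001 0.0265 0; 0 0 0 0 0.0001 0.0265 0; 0 0 0 0 0.0001 0.0264 0; 0 0 0 0 0 0.0265 0; 0 0 0 0 0 0.0265 0; 0 0 0 0 0 0 0"
}}

```text
t: 13.62
eef_pos: [0.4218, 0.1723, 0.0563]
ee_rot: [3.139, 0.003, 0.053]
force: [-0.1, 0.7, 0.1]
width: 0.0001
gripper_force: 0.0
```

>>> {"name": "move_arm", "arguments": {
  "rows": "0 0 0 0 -0.005 0 0; 0 0 0 0 -0.005 0 0; 0 0 0 0 -0.003 0 0; 0 0 0 0 0 0 0"
}}

```text
t: 14.12
eef_pos: [0.4221, 0.1866, 0.0581]
ee_rot: [-3.141, -0.001, 0.055]
force: [0.7, -0.5, -0.3]
width: 0.0004
gripper_force: 0.0
```

Run:
```python
from h import *
C=np.array([.6046,.2331])
def tgt(phi,off):
    f=np.radians(phi); t=np.array([np.sin(f),-np.cos(f)]); p=C+.185*np.array([np.cos(f),np.sin(f)])-off*t
    return (*p,.058,phi-180)
plan2([tgt(183.2-k*69/24,max(.030,.036-.002*k)) for k in range(1,25)],0)
```

```text
-0.04 -0.04 2.84 -0.0016 -0.0116 0.0001 0; -0 0 2.87 -0.0014 -0.0113 0 0; -0 0 2.88 -0.0013 -0.0113 0 0; -0 0 2.87 -0.0012 -0.0093 0 0; -0 0 2.88 -0.0013 -0.0093 0 0; -0 0 2.87 -0.0013 -0.0094 0 0; -0 0 2.88 -0.0013 -0.0093 0 0; -0 0 2.87 -0.0012 -0.0093 0 0
-0 0 2.88 -0.0013 -0.0093 0 0; -0 0 2.87 -0.0013 -0.0093 0 0; -0 0 2.88 -0.0012 -0.0093 0 0; -0 0 2.87 -0.0013 -0.0094 0 0; -0 0 2.88 -0.0013 -0.0093 0 0; -0 0 2.87 -0.0013 -0.0093 0 0; -0 0 2.88 -0.0012 -0.0093 0 0; -0 0 2.87 -0.0013 -0.0093 0 0
-0 0 2.88 -0.0013 -0.0093 0 0; -0 0 2.87 -0.0013 -0.0094 0 0; -0 0 2.88 -0.0012 -0.0093 0 0; -0 0 2.87 -0.0013 -0.0093 0 0; -0 0 2.88 -0.0013 -0.0093 0 0; -0 0 2.87 -0.0012 -0.0093 0 0; -0 0 2.88 -0.0013 -0.0093 0 0; -0 0 2.87 -0.0013 -0.0094 0 0
end [0.5014 0.3896 0.058 ] [-180.     0.   -65.8]
```

>>> {"name": "move_arm", "arguments": {
  "rows": "0 0 2.84 -0.0016 -0.0106 0 0; 0 0 2.87 -0.0014 -0.0113 0 0; 0 0 2.88 -0.0013 -0.0113 0 0; 0 0 2.87 -0.0012 -0.0093 0 0; 0 0 2.88 -0.0013 -0.0093 0 0; 0 0 2.87 -0.0013 -0.0094 0 0; 0 0 2.88 -0.0013 -0.0093 0 0; 0 0 2.87 -0.0012 -0.0093 0 0"
}}

```text
t: 15.12
eef_pos: [0.42, 0.2659, 0.0577]
ee_rot: [3.141, 0.0, -0.348]
force: [-0.4, -0.3, 0.3]
width: 0.0004
gripper_force: 0.4
```

Run:
```python
from h import *
st()
p,d=snap('side'); W=cloud('side',d)
cv2.imwrite('pics/s4.png',cv2.resize(p[160:290,180:340],None,fx=4.2,fy=4.2,interpolation=cv2.INTER_CUBIC))
```

```text
15.125 [0.42   0.2659 0.0577] [ 1.7997e+02  2.0000e-02 -1.9920e+01] [ 0.96  0.26 -0.6  -0.   -0.71  0.26] [-0.4 -0.3  0.3] 0.0003591568773317764 0.36537883803248405
```

View pics/s4.png

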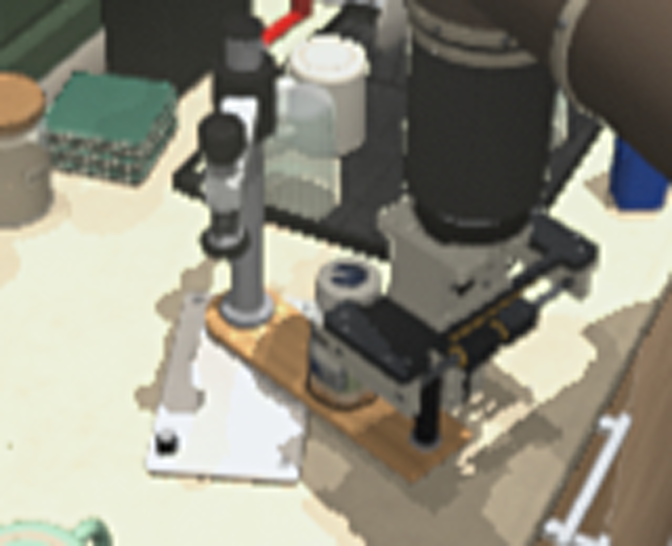

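>>> {"name": "move_arm", "arguments": {
  "rows": "0 0 2.88 -0.0013 -0.0093 0 0; 0 0 2.87 -0.0013 -0.0093 0 0; 0 0 2.88 -0.0012 -0.0093 0 0; 0 0 2.87 -0.0013 -0.0094 0 0; 0 0 2.88 -0.0013 -0.0093 0 0; 0 0 2.87 -0.0013 -0.0093 0 0; 0 0 2.88 -0.0012 -0.0093 0 0; 0 0 2.87 -0.0013 -0.0093 0 0"
}}

```text
t: 16.18
eef_pos: [0.4482, 0.3351, 0.0576]
ee_rot: [3.141, 0.0, -0.748]
force: [-0.5, 0.5, 0.2]
width: 0.0004
gripper_force: 0.4
```

>>> {"name": "move_arm", "arguments": {
  "rows": "0 0 2.88 -0.0013 -0.0093 0 0; 0 0 2.87 -0.0013 -0.0094 0 0; 0 0 2.88 -0.0012 -0.0093 0 0; 0 0 2.87 -0.0013 -0.0093 0 0; 0 0 2.88 -0.0013 -0.0085 0 0; 0 0 2.87 -0.0012 -0.008 0 0; 0 0 2.5 -0.0013 -0.006 0 0; 0 0 0 0 0 0 0"
}}

```text
t: 17.18
eef_pos: [0.4891, 0.3797, 0.0576]
ee_rot: [3.142, -0.0, -1.091]
force: [-0.8, -0.2, 0.5]
width: 0.0005
gripper_force: 0.0
```

Run:
```python
from h import *
st()
C=np.array([.6046,.2331])
W=cloud('side',snap('side')[1]).reshape(-1,3)
P=np.array([.532,.404])
m=(np.hypot(*(W[:,:2]-P).T)<.05)&(W[:,2]>.04)&(W[:,2]<.088)
q=W[m]; print(m.sum(),q.mean(0))
for z in (.05,.06,.07,.08):
    k=q[abs(q[:,2]-z)<.005]; print(z,len(k),k[:,:2].min(0),k[:,:2].max(0),k[:,:2].mean(0))
W=cloud('top',snap('top')[1]).reshape(-1,3)
for nm,P,r,a,b in (('post',(.53,.4),.05,.075,.088),('lid',(.56,.33),.06,.12,.135)):
    m=(np.hypot(*(W[:,:2]-P).T)<r)&(W[:,2]>a)&(W[:,2]<b); print(nm,m.sum(),W[m].mean(0) if m.any() else '')
```

```text
17.175 [0.4891 0.3797 0.0576] [180.    -0.   -62.52] [ 0.98  0.43 -0.32 -0.   -0.82 -0.5 ] [-0.8 -0.2  0.5] 0.0005345225219629915 0.0
137 [0.50244891 0.39848888 0.06733934]
0.05 19 [0.48450442 0.38805411] [0.51905708 0.40569756] [0.50569172 0.39943006]
0.06 35 [0.48387796 0.39001923] [0.51810488 0.40597636] [0.50074331 0.39829043]
0.07 32 [0.48432962 0.38800801] [0.5190488  0.40570667] [0.50146398 0.39814196]
0.08 33 [0.48411545 0.38845474] [0.52152935 0.4077112 ] [0.50172538 0.39795183]
post 0 
lid 103 [0.54736977 0.322275   0.12585255]
```

Run:
```python
from h import *
C=np.array([.6046,.2331])
def tgt(phi,off):
    f=np.radians(phi); t=np.array([np.sin(f),-np.cos(f)]); p=C+.185*np.array([np.cos(f),np.sin(f)])-off*t
    return (*p,.058,phi-180)
plan2([tgt(117.5-k*5.3/8,.0345-k*.0165/8) for k in range(1,9)],0)
```

```text
0.01 -0 0.67 -0.0021 -0.0048 -0.0004 0; 0 -0 0.66 -0.0003 -0.0042 -0 0; 0 -0 0.66 -0.0003 -0.0042 -0 0; 0 -0 0.66 -0.0003 -0.0042 -0 0; 0 -0 0.67 -0.0003 -0.0042 -0 0; 0 -0 0.66 -0.0002 -0.0042 -0 0; 0 -0 0.66 -0.0002 -0.0042 -0 0; 0 -0 0.66 -0.0002 -0.0042 -0 0
end [0.518  0.3975 0.058 ] [180.   -0.  -67.8]
```

>>> {"name": "move_arm", "arguments": {
  "rows": "0 0 0.67 -0.0021 -0.0048 0 0; 0 0 0.66 -0.0003 -0.0042 0 0; 0 0 0.66 -0.0003 -0.0042 0 0; 0 0 0.66 -0.0003 -0.0042 0 0; 0 0 0.67 -0.0003 -0.0042 0 0; 0 0 0.66 -0.0002 -0.0042 0 0"
}}

```text
t: 18.02
eef_pos: [0.5109, 0.3943, 0.0576]
ee_rot: [3.142, 0.0, -1.162]
force: [-2.7, 0.3, 0.9]
width: 0.0008
gripper_force: 1.8
```

Run:
```python
from h import *
st()
W=cloud('top',snap('top')[1]).reshape(-1,3)
m=(np.hypot(W[:,0]-.56,W[:,1]-.33)<.07)&(W[:,2]>.12)&(W[:,2]<.135); q=W[m]
print(m.sum(),q.mean(0),q.min(0),q.max(0))
W=cloud('side',snap('side')[1]).reshape(-1,3)
m=(np.hypot(W[:,0]-.56,W[:,1]-.33)<.04)&(W[:,2]>.05)&(W[:,2]<.15); q=W[m]
print(m.sum(),q.mean(0),q.min(0),q.max(0))
m=(np.hypot(W[:,0]-.53,W[:,1]-.4)<.05)&(W[:,2]>.04)&(W[:,2]<.085);q=W[m]; print(q.min(0),q.max(0))
```

```text
18.025 [0.5109 0.3943 0.0576] [180.     0.   -66.59] [ 0.96  0.47 -0.26 -0.   -0.84 -0.55] [-2.7  0.3  0.9] 0.0007704062771484305 1.7592432349920273
60 [0.55055577 0.33332833 0.12640618] [0.49367833 0.30943836 0.12014543] [0.58573065 0.39317126 0.1344302 ]
5 [0.54110416 0.34306957 0.05425181] [0.53914539 0.34134201 0.05010254] [0.54246256 0.34426869 0.05826812]
[0.48872091 0.39593487 0.04169457] [0.54287298 0.41687207 0.08498778]
```

>>> {"name": "move_arm", "arguments": {
  "rows": "0 0 0.6 0 -0.002 0 0; 0 0 0 0 0 0 0; 0 0 0 0 0 0 0"
}}

```text
t: 18.5
eef_pos: [0.511, 0.3945, 0.0575]
ee_rot: [3.139, -0.0, -1.172]
force: [-8.3, -0.3, 2.3]
width: 0.0007
gripper_force: 3.8
```

Run:
```python
from h import *
st()
```

```text
18.5 [0.511  0.3945 0.0575] [ 1.7987e+02 -1.0000e-02 -6.7160e+01] [ 0.96  0.47 -0.26 -0.   -0.85 -0.56] [-8.3 -0.3  2.3] 0.0006504975972856901 3.8306812942028046
```

>>> {"name": "move_arm", "arguments": {
  "rows": "0 0 0 0 0.005 0 0; 0 0 0 0 0.015 0 0; 0 0 0 0 0.02 0 0; 0 0 0 0 0.01 -0.03 0; 0 0 0 0 0 -0.06 0; 0 0 0 0 0 -0.06 0; 0 0 0 0 0 -0.06 0; 0 0 0 0 0 -0.06 0"
}}

```text
t: 19.5
eef_pos: [0.4656, 0.3748, 0.3299]
ee_rot: [-3.141, 0.0, -1.172]
force: [0.3, 1.4, -0.0]
width: 0.0004
gripper_force: 0.0
```

Run:
```python
from h import *
st()
p,d=snap('side'); W=cloud('side',d)
cv2.imwrite('pics/s5.png',cv2.resize(p[160:290,180:340],None,fx=4.2,fy=4.2,interpolation=cv2.INTER_CUBIC))
n=5; s=arm.get_state()['eef_pos']
plan2([(s[0]+(.565-s[0])*k/n,s[1]+(.330-s[1])*k/n,.32,-67.8) for k in range(1,n+1)],0)
W=W.reshape(-1,3)
m=(np.hypot(W[:,0]-.535,W[:,1]-.404)<.03)&(W[:,2]>.045)&(W[:,2]<.088);q=W[m]; print('post',q.min(0),q.max(0))
m=(np.hypot(W[:,0]-.565,W[:,1]-.33)<.04)&(W[:,2]>.05)&(W[:,2]<.14);q=W[m]; print('jar',q.min(0),q.max(0))
```

```text
19.5 [0.4656 0.3748 0.3299] [-1.7996e+02  2.0000e-02 -6.7150e+01] [ 1.    0.19 -0.01  0.   -1.37 -0.61] [ 0.3  1.4 -0. ] 0.0004260326543768997 0.0
-0.7 0.21 0.69 0.0161 -0.014 0.0194 0; 0 0 -0 0.0159 -0.0144 -0 0; 0 0 -0 0.0158 -0.0144 -0 0; 0 0 -0 0.0159 -0.0145 -0.0001 0; 0 0 -0 0.0159 -0.0144 0 0
end [0.565 0.33  0.32 ] [180.    0.  -67.8]
post [0.52557031 0.39884488 0.04513923] [0.54304182 0.41747927 0.08727604]
jar [0.53577632 0.31009438 0.05007915] [0.58534153 0.35935294 0.13099301]
```

View pics/s5.png

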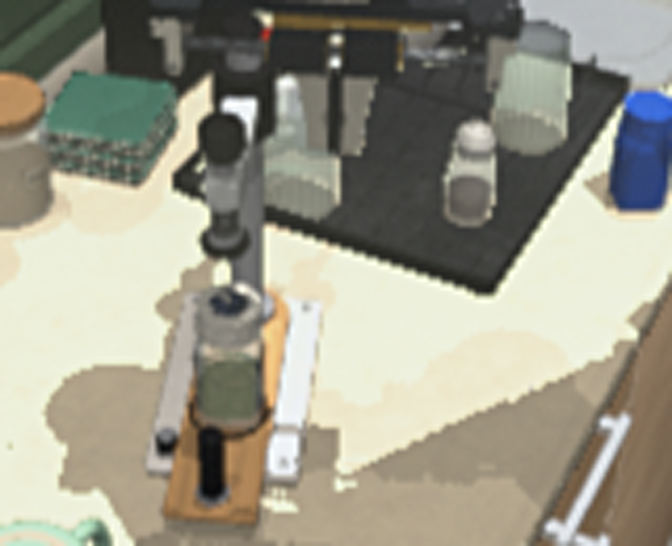

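>>> {"name": "move_arm", "arguments": {
  "rows": "0 0 0 0.0161 -0.014 0.003 0; 0 0 0.69 0.0159 -0.0144 0 0; 0 0 0 0.0158 -0.0144 0 0; 0 0 0 0.0159 -0.0145 0 0; 0 0 0 0.0159 -0.0144 0 0; 0 0 0 0 0 0 0; 0 0 0 0 0 0 0"
}}

```text
t: 20.42
eef_pos: [0.5633, 0.3291, 0.3244]
ee_rot: [3.141, -0.0, -1.185]
force: [-1.3, 0.4, -0.3]
width: 0.0003
gripper_force: 0.0
```

Run:
```python
from h import *
st()
```

```text
20.425 [0.5633 0.3291 0.3244] [179.97  -0.   -67.87] [ 0.83  0.28  0.1  -0.   -1.39 -0.44] [-1.3  0.4 -0.3] 0.00030139183486191926 0.0
```

>>> {"name": "move_arm", "arguments": {
  "rows": "0 0 0 0 0 0.012 0; 0 0 0 0 0 0.012 0; 0 0 0 0 0 0.008 0; 0 0 0 0 0 0.003 0; 0 0 0 0 0 0 0; 0 0 0 0 0 0 0"
}}

```text
t: 21.18
eef_pos: [0.5632, 0.3294, 0.2901]
ee_rot: [-3.141, 0.0, -1.184]
force: [0.4, -0.1, -0.3]
width: 0.0003
gripper_force: 0.0
```

>>> {"name": "move_arm", "arguments": {
  "rows": "0 0 0 0 0 0.002 0; 0 0 0 0 0 0.002 0; 0 0 0 0 0 0.002 0; 0 0 0 0 0 0.002 0; 0 0 0 0 0 0.002 0; 0 0 0 0 0 0.002 0; 0 0 0 0 0 0 0"
}}

```text
t: 22.05
eef_pos: [0.5631, 0.3294, 0.2773]
ee_rot: [3.141, -0.0, -1.184]
force: [0.4, 1.3, 0.1]
width: 0.0006
gripper_force: 0.2
```

>>> {"name": "move_arm", "arguments": {
  "rows": "0 0 0 0 0 0.004 0; 0 0 0 0 0 0.004 0; 0 0 0 0 0 0.004 0; 0 0 0 0 0 0.004 0; 0 0 0 0 0 0.004 0; 0 0 0 0 0 0.004 0"
}}

```text
t: 22.8
eef_pos: [0.5631, 0.3293, 0.2534]
ee_rot: [-3.142, -0.0, -1.184]
force: [-0.6, 0.1, 2.8]
width: 0.0002
gripper_force: 1.4
```

>>> {"name": "move_arm", "arguments": {
  "rows": "0 0 0 0 0 0.003 0; 0 0 0 0 0 0.003 0; 0 0 0 0 0 0.003 0; 0 0 0 0 0 0.003 0"
}}

```text
t: 23.3
eef_pos: [0.5631, 0.3294, 0.2415]
ee_rot: [-3.141, 0.0, -1.184]
force: [-0.3, -0.3, 3.1]
width: 0.0008
gripper_force: 1.3
```

Run:
```python
from h import *
st()
p,d=snap('side'); W=cloud('side',d)
cv2.imwrite('pics/s6.png',cv2.resize(p[160:290,180:340],None,fx=4.2,fy=4.2,interpolation=cv2.INTER_CUBIC))
```

```text
23.3 [0.5631 0.3294 0.2415] [-179.99    0.    -67.83] [ 0.83  0.32 -0.03  0.   -1.22 -0.44] [-0.3 -0.3  3.1] 0.0007735047369065916 1.3079101131461357
```

View pics/s6.png

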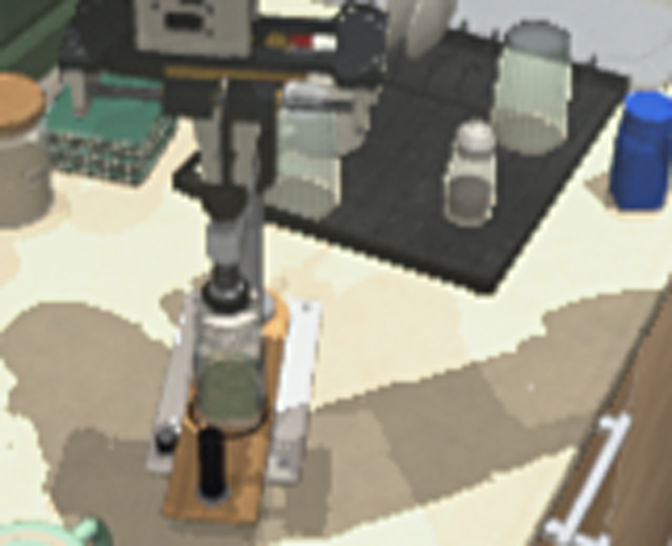

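>>> {"name": "move_arm", "arguments": {
  "rows": "0 0 0 0 0 0.002 0; 0 0 0 0 0 0.002 0; 0 0 0 0 0 0.002 0; 0 0 0 0 0 0.002 0"
}}

```text
t: 23.85
eef_pos: [0.563, 0.3293, 0.2336]
ee_rot: [3.142, -0.0, -1.184]
force: [-1.0, 1.1, 4.1]
width: 0.0004
gripper_force: 1.6
```

>>> {"name": "move_arm", "arguments": {
  "rows": "0 0 0 0 0 0.001 0; 0 0 0 0 0 0.001 0; 0 0 0 0 0 0.001 0; 0 0 0 0 0 0.001 0"
}}

```text
t: 24.35
eef_pos: [0.5631, 0.3294, 0.2298]
ee_rot: [-3.141, 0.0, -1.184]
force: [-1.4, -0.5, 4.7]
width: 0.0004
gripper_force: 2.3
```

>>> {"name": "move_arm", "arguments": {
  "rows": "0 0 0 0 0 0.0003 0; 0 0 0 0 0 0 0; 0 0 0 0 0 -0.01 0; 0 0 0 0 0 -0.03 0; 0 0 0 0 0 -0.05 0; 0 0 0 0 0 -0.05 0; 0 0 0 0 0 0 0; 0 0 0 0 0 0 0"
}}

```text
t: 25.35
eef_pos: [0.5627, 0.3293, 0.3689]
ee_rot: [3.141, 0.0, -1.184]
force: [-0.1, 0.3, -0.9]
width: 0.0006
gripper_force: 0.0
```

Run:
```python
from h import *
st()
p,d=snap('side'); W=cloud('side',d).reshape(-1,3)
h=cv2.cvtColor(p,cv2.COLOR_BGR2HSV).reshape(-1,3); red=((h[:,0]<8)|(h[:,0]>172))&(h[:,1]>150)
m=(np.hypot(W[:,0]-.61,W[:,1]-.15)<.08)&(W[:,2]>.14)&red; q=W[m]
if m.any(): print('red',m.sum(),q.min(0),q.max(0)); t=q[q[:,2]>q[:,2].max()-.03]; print(t.mean(0))
m=(np.hypot(W[:,0]-.565,W[:,1]-.33)<.018)&(W[:,2]>.12)&(W[:,2]<.3); print('knobtop',np.percentile(W[m][:,2],[90,97,99]))
Wt=cloud('top',snap('top')[1]).reshape(-1,3)
m=(np.hypot(Wt[:,0]-.565,Wt[:,1]-.33)<.012)&(Wt[:,2]>.12)&(Wt[:,2]<.3); print('knobtop t',m.sum(),np.median(Wt[m],0) if m.any() else '')
m=(np.hypot(Wt[:,0]-.61,Wt[:,1]-.14)<.05)&(Wt[:,2]>.14)&(Wt[:,2]<.3); print('red t',m.sum(),Wt[m].max(0) if m.any() else '')
for n in('side','top'):
    z=cloud(n,load(n)[1] if n=='top' else d).reshape(-1,3)
    m=(z[:,0]>.6)&(z[:,0]<.80)&(abs(z[:,1]-.13)<.055)&(z[:,2]>.225)&(z[:,2]<.5); print(n,m.sum(),z[m].min(0) if m.any() else '',z[m].max(0) if m.any() else '')
```

```text
25.35 [0.5627 0.3293 0.3689] [ 1.7995e+02  2.0000e-02 -6.7840e+01] [ 0.83  0.27  0.19 -0.   -1.49 -0.44] [-0.1  0.3 -0.9] 0.0006256673680251067 0.0
red 62 [0.60597476 0.1326368  0.18562137] [0.61986537 0.18576918 0.2228076 ]
[0.61066259 0.14162398 0.21131714]
knobtop [0.22186958 0.22325055 0.22376865]
knobtop t 4 [0.55602198 0.32423839 0.13316818]
red t 93 [0.62376174 0.18794642 0.2284924 ]
side 0  
top 3 [0.60945606 0.13457484 0.22607221] [0.61889019 0.13487512 0.2284924 ]
```

Run:
```python
from h import *
a=np.array([.5627,.3293,.3689,-67.84]); b=np.array([.659,.128,.33,-96.]); c=np.array([.659,.128,.211,-96.])
plan2([a+(b-a)*k/8 for k in range(1,9)]+[b+(c-b)*k/6 for k in range(1,7)],0)
```

```text
0.14 -0.04 3.52 0.0277 -0.0019 0.0038 0; 0 0 3.52 0.0277 -0.0033 0.0049 0; 0 0 3.52 0.0274 -0.0051 0.0049 0; 0 0 3.52 0.0271 -0.0067 0.0048 0; 0 0 3.52 0.0266 -0.0084 0.0049 0; 0 0 3.52 0.026 -0.01 0.0049 0; 0 0 3.52 0.0254 -0.0116 0.0048 0; 0 0 3.52 0.0246 -0.0131 0.0049 0
0 0 0 0 0 0.0198 0; 0 0 0 0 0 0.0198 0; 0 0 0 0 0 0.0199 0; 0 0 0 0 0 0.0198 0; 0 0 0 0 0 0.0198 0; 0 0 0 0 0 0.0199 0
end [0.659 0.128 0.211] [180.   0. -96.]
```

>>> {"name": "move_arm", "arguments": {
  "rows": "0 0 3.52 0.0277 -0.0019 0.0038 0; 0 0 3.52 0.0277 -0.0033 0.0049 0; 0 0 3.52 0.0274 -0.0051 0.0049 0; 0 0 3.52 0.0271 -0.0067 0.0048 0; 0 0 3.52 0.0266 -0.0084 0.0049 0; 0 0 3.52 0.026 -0.01 0.0049 0; 0 0 3.52 0.0254 -0.0116 0.0048 0; 0 0 3.52 0.0246 -0.0131 0.0049 0"
}}

```text
t: 26.45
eef_pos: [0.6594, 0.1273, 0.3298]
ee_rot: [3.139, -0.001, -1.677]
force: [0.5, -0.3, 0.0]
width: 0.0005
gripper_force: 0.0
```

>>> {"name": "move_arm", "arguments": {
  "rows": "0 0 0 0 0 0.0198 0; 0 0 0 0 0 0.0198 0; 0 0 0 0 0 0.0199 0; 0 0 0 0 0 0.0198 0; 0 0 0 0 0 0.0198 0; 0 0 0 0 0 0.0199 0; 0 0 0 0 0 0 0; 0 0 0 0 0 0 0"
}}

```text
t: 27.45
eef_pos: [0.6597, 0.1282, 0.2127]
ee_rot: [3.142, -0.0, -1.675]
force: [0.1, 0.2, 0.1]
width: 0.0004
gripper_force: 0.0
```

Run:
```python
from h import *
st()
P=np.array([.619,.198])
def tgt(a,off):
    f=np.radians(a); t=np.array([np.sin(f),-np.cos(f)]); p=P+.065*np.array([np.cos(f),np.sin(f)])-off*t
    return (*p,.211,a)
plan2([tgt(-96,.048-.006*k) for k in range(1,5)]+[tgt(-96-3.5*k,.024-.0004*k) for k in range(1,16)],0)
```

```text
27.45 [0.6597 0.1282 0.2127] [ 1.800e+02 -3.000e-02 -9.598e+01] [ 0.48  0.37 -0.03  0.   -1.18 -0.59] [0.1 0.2 0.1] 0.0003702358058287716 0.0
0 -0.03 0.02 -0.0001 0.0058 0.0017 0; 0 0 -0 -0 0.006 -0 0; 0 0 -0 -0 0.006 -0 0; 0 0 -0 -0 0.006 -0 0; 0 0 3.5 0.0013 0.0044 -0 0; 0 0 3.5 0.0013 0.0044 -0 0; 0 0 3.5 0.0012 0.0044 -0 0; 0 0 3.5 0.0013 0.0044 -0 0
0 0 3.5 0.0012 0.0044 -0 0; 0 0 3.5 0.0012 0.0044 -0 0; 0 0 3.5 0.0012 0.0044 -0 0; 0 0 3.5 0.0011 0.0044 -0 0; 0 0 3.5 0.0012 0.0045 -0 0; 0 0 3.5 0.0011 0.0044 -0 0; 0 0 3.5 0.001 0.0044 -0 0; 0 -0 3.5 0.0011 0.0044 -0 0
0 -0 3.5 0.001 0.0044 -0 0; 0 -0 3.5 0.001 0.0044 -0 0; 0 -0 3.5 0.001 0.0044 -0 0
end [0.573  0.1487 0.211 ] [ 180.    -0.  -148.5]
```

>>> {"name": "move_arm", "arguments": {
  "rows": "0 0 0 0 0.0058 0.0017 0; 0 0 0 0 0.006 0 0; 0 0 0 0 0.006 0 0; 0 0 0 0 0.006 0 0; 0 0 3.5 0.0013 0.0044 0 0; 0 0 3.5 0.0013 0.0044 0 0; 0 0 3.5 0.0012 0.0044 0 0; 0 0 3.5 0.0013 0.0044 0 0"
}}

```text
t: 28.45
eef_pos: [0.6177, 0.1292, 0.2112]
ee_rot: [-3.14, 0.001, -1.922]
force: [0.7, -0.3, 1.8]
width: 0.0006
gripper_force: 0.8
```

>>> {"name": "move_arm", "arguments": {
  "rows": "0 0 3.5 0.0012 0.0044 0 0; 0 0 3.5 0.0012 0.0044 0 0; 0 0 3.5 0.0012 0.0044 0 0; 0 0 3.5 0.0011 0.0044 0 0; 0 0 3.5 0.0012 0.0045 0 0; 0 0 3.5 0.0011 0.0044 0 0; 0 0 3.5 0.001 0.0044 0 0; 0 0 0 0 0 0 0"
}}

```text
t: 29.45
eef_pos: [0.587, 0.1381, 0.2111]
ee_rot: [-3.141, 0.001, -2.347]
force: [0.2, 0.1, -0.3]
width: 0.0005
gripper_force: 0.0
```

>>> {"name": "move_arm", "arguments": {
  "rows": "0 0 3.5 0.001 0.0044 0 0; 0 0 3.5 0.001 0.0044 0 0; 0 0 3.5 0.001 0.003 0 0; 0 0 0 0 0 0 0"
}}

```text
t: 29.95
eef_pos: [0.5777, 0.1436, 0.2111]
ee_rot: [-3.14, 0.0, -2.53]
force: [3.9, -5.8, -0.8]
width: 0.0003
gripper_force: 3.2
```

>>> {"name": "move_arm", "arguments": {
  "rows": "0 0 0 0 -0.005 0 0; 0 0 0 0 -0.015 0 0; 0 0 0 -0.01 -0.01 0 0; 0 0 0 0 0 -0.04 0; 0 0 0 0 0 -0.05 0; 0 0 0 0 0 -0.05 0; 0 0 0 -0.05 0 0 0; 0 0 0 -0.05 0 0 0"
}}

```text
t: 30.95
eef_pos: [0.6862, 0.1834, 0.3525]
ee_rot: [-3.142, 0.003, -2.531]
force: [0.8, -0.3, -0.8]
width: 0.0004
gripper_force: 0.0
```

Run:
```python
from h import *
st()
p,d=snap('side'); W=cloud('side',d).reshape(-1,3)
cv2.imwrite('pics/s7.png',cv2.resize(p[150:280,180:340],None,fx=4.2,fy=4.2,interpolation=cv2.INTER_CUBIC))
h=cv2.cvtColor(p,cv2.COLOR_BGR2HSV).reshape(-1,3); red=((h[:,0]<8)|(h[:,0]>172))&(h[:,1]>150)
m=(np.hypot(W[:,0]-.58,W[:,1]-.16)<.09)&(W[:,2]>.197)&(W[:,2]<.23)&red; print('red',m.sum(),W[m].mean(0))
m=(np.hypot(W[:,0]-.565,W[:,1]-.33)<.018)&(W[:,2]>.12)&(W[:,2]<.3); print('knobtop',np.percentile(W[m][:,2],[90,97,99]))
```

```text
30.95 [0.6862 0.1834 0.3525] [-1.8000e+02  1.7000e-01 -1.4502e+02] [ 0.53  0.38  0.3  -0.   -1.49 -1.49] [ 0.8 -0.3 -0.8] 0.0003506735352003911 0.0
red 26 [0.5620963  0.17123308 0.21428609]
knobtop [0.22171007 0.2230317  0.22359611]
```

View pics/s7.png

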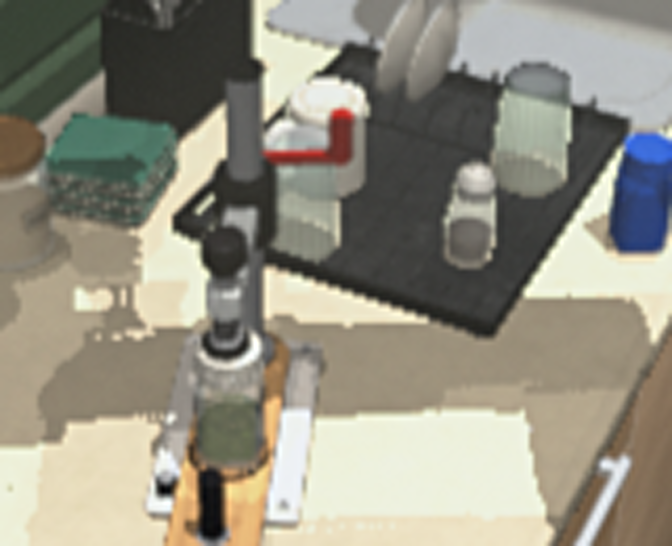

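```bash
python3 -c "
from station import arm
print(arm.job_done())"
```

```text
the job is handed in; nothing more can be done
None
```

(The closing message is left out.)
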